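# Lock the mitre gauge with its pin

## Task

Turn the aluminium swing bar of the mitre gauge by its black knob until the hole in the bar lies over the middle one of the three holes in the gauge board. Then take the locking pin with the crossbar handle out of the pin block and push it down through both holes until its collar sits flat on the swing bar. Let go of it, and leave the two round-headed bench dogs and the offcut on the board where they are.

Things in the scene. Friction and masses are not known exactly. Their poses are not given: they have to be found in the camera images.
- pivot (a point): Mitre gauge: plywood board 340 x 300 mm, 36 mm thick, fixed to the table. This point is the swing bar's pivot axis (vertical) at the board's upper face; the board reaches 270 mm from it along the board's own -x (towards the robot), 70 mm along +x, and 150 mm to each side (y). Its orientation is the board's.
- middle_hole (a point): Centre of the middle locking hole at the board's upper face, 36 mm above the table, 130 mm from the pivot along the board's -x. Vertical 20 mm hole right through the board. Two like holes lie 130 mm from the pivot, 0.42 rad to either side. A sprung ball in its side grips the pin: a pin just let go stops some 10 mm short, and the last stretch takes a push of about 5 to 12 N.
- bar_swing (a joint): Swing of the aluminium swing bar about the pivot, rad: 0 when its hole lies over the middle hole, positive anticlockwise seen from above, limits -0.7 to 0.7. It starts well to the positive side. It turns with some friction (about 0.25 N m), has no spring and stays where it is left.
- bar_hole (a point): Centre, at the swing bar's upper face, of its 20 mm through hole, 130 mm from the pivot. The swing bar is flat, 60 mm wide, 12 mm thick, lies on the board (upper face 48 mm above the table) and carries a wooden fence 260 mm long, 47 mm high, across its far end behind the pivot. At bar_swing 0 it points from the pivot along the board's -x.
- bar_knob (a point): Upright black round knob on the swing bar, 28 mm diameter and 55 mm tall (from 48 to 103 mm above the table), 210 mm from the pivot on the same line as the swing bar's hole. This point is on its axis 18 mm below its top.
- pin_grip (a point): Centre of the crossbar handle of the steel locking pin: a bar 70 mm long (along this point's x), 16 mm wide (y), 22 mm high. Below it: a neck of 16 mm diameter, then a collar of 32 mm diameter, 8 mm thick, its underside 43 mm below this point, then the shank. It starts upright in one of the pin block's holes, collar resting on the block. Mass 0.2 to 0.35 kg.
- pin_tip (a point): Nose of the locking pin, on its axis, 89 mm below pin_grip; z points up the pin. The shank from nose to collar is 46 mm long, 18 mm in diameter; its last 14 mm taper to an 8 mm nose. Fully home, the nose is 34 mm below the board's upper face.
- pin_block: Wooden block 250 x 85 mm, 50 mm high, fixed; origin at the centre of its underside, long side along its x. Three 22 mm holes 80 mm apart hold the locking pin and two bench dogs, in any order.
- dog0_mid (a point): Steel bench dog standing in the pin block, round head 34 mm wide, 30 mm high; this point is at the underside of the head, at the block's top. Leave it.
- dog1_mid (a point): Steel bench dog standing in the pin block, round head 40 mm wide, 22 mm high; this point is at the underside of the head. Leave it.
- offcut_mid (a point): Centre of a wooden offcut 70 x 35 x 22 mm lying on the gauge board near its front corner on the board's +y side, outside the swing bar's way. Leave it.

How it is judged:
By the outcome, as a careful person would: the job done as asked, in the order asked, and still so for the second after the job is handed in, with the robot touching nothing.
It also fails if it takes over 54 s, if anything falls off the work surface, if the arm or the gripper's body presses on something with over 40 N, if the wrist force passes 120 N, or if a joint passes its speed limit or range.

## Robot

A 6-joint arm with a two-finger parallel gripper is mounted at the origin on the work surface. World frame = base frame: x ahead of the robot, y to its left, z up, the work surface at z = 0. Lengths are in mm, angles in rad, forces in N, time in s.
With the tool pointing down it reaches from about 275 to 1000 mm from the base axis. Payload 8.4 kg.
Tool frame: the origin (TCP) lies at the very end of the fingers, on their centre line; the grasp point (between the pads) lies r.hold_point_z behind it (r.hold_point_z is the distance from the TCP to the grasp point, in mm); x points along the fingers, z is the direction in which the jaws open and shut, and the axes are right-handed (so a half turn about x gives the same grasp; the last joint's range is limited). The gripper opens to 85 mm and grips with 20 to 120 N. Pads are 22 mm wide; open, the fingers measure 114 mm over their backs; the gripper's body (76 mm by 85 mm) begins 54 mm behind the grasp point. The pads swing forward as they close: fully open they stand 13 mm farther back than shut.
Start: joints at [-1.335, 0.353, 1.633, -0, 1.155, -0.002], TCP at [147.226, -607.414, 203.281] pointing down, gripper open.
Joint ranges: [-2.63, 2.63], [-0.92, 2.1], [0.06, 2.66], [-1.3, 4.44], [0, 2.69], [-3.02, 3.02]. Speed limits (rad/s): [2.22, 2.22, 2.79, 3.14, 3.14, 3.14].

## Interface

Orientations are given as [roll, pitch, yaw] about the fixed x, y, z axes, in that order (R = Rz(yaw) Ry(pitch) Rx(roll)).
In Python, from rig import r gives the robot as it stands.
- The arm moves only by the tool jog_arm, never from a script. Its argument "series" is a list of rows, each a list of 7 numbers: the turn, a rotation vector about the tool's x, y, z in degrees, then the shift along the tool's x, y, z in cm, then the opening, from 0 (shut) to 1 (fully open). In form: [[wx, wy, wz, tx, ty, tz, fingers], ...]. A call has 1 to 20 rows; each row shifts and turns the commanded pose from where the row before left it, along the tool's axes as they then stand; what a row does not reach is not made up. A row lasts 1/10 s, in which the tool goes at most 50 mm and 8.59 degrees, less where a joint would pass 70% of its speed; a pose out of reach is approached as far as the arm can. A call with a gripper value outside its range is refused whole. The fingers move at their own pace and stop on an object; "force" is the grip in N (left out, the last holds). Time passes only in rows, so rows that do not move let the fingers close. It gives the time, the measured TCP pose, the force and the opening at its end, in the units of the state.
- r.sense(): the state, without advancing time (a new reading comes with each control period).
- r.grab_frame(name): name is "side" or "top" or "wrist"; returns (picture, depth): 400x640x3 uint8, red, green, blue; 400x640 float32, mm along the optical axis (not along the pixel's ray), 0 where there is no reading.
- r.get_calibration(name): a dict with "mtx" (3x3 intrinsics, pixels), "position" and "rotation" of the camera in the world; the wrist camera has in their place "mount" (4x4, takes a point from camera to tool coordinates, whose origin is the TCP and whose axes are the tool frame's). Camera axes: x right, y down, z forward; pixel columns grow to the right and rows downward; lengths in mm; the calibration is good to about 2 mm. A picture is of the moment at which its call begins: read the wrist's pose just before it. get_calibration takes no time and is no camera call.
- r.sign_off(): hands the job in, once; it reports no verdict.
The state is a dict: "clock": time; "qpos": joint angles; "qvel": joint speeds; "joint_efforts": joint torques, N m; "eef_pos": TCP position; "tcp_rot": TCP orientation; "contact_force": force on the tool from outside, world axes, zero at the start; "wrist_torque": the same for the moment, N m; "opening": opening from 0.0 (shut) to 1.0 (fully open).
Only numpy, scipy, OpenCV 4.12 (cv2) and the standard library are available. Lean on these libraries where they do the work, as an engineer would, in place of code of your own. Each camera call takes 0.05 s, during which the arm holds its last target.

## Working session

There is one attempt and no reset: what is moved stays moved. The work goes in short steps, Python scripts to look and compute and a tool call to move; the robot and the scene stay as the last step left them, time stands still between calls to the robot, and variables do not carry over. Pictures are saved under pics/ and viewed, and the job is handed in when it is done.

Besides the shell and the picture viewer there is one more tool, called as name([rows], argument=value, ...), one row to a line, values as JSON. jog_arm: Moves the arm, as the interface text tells. Its arguments: {"type":"object","properties":{"series":{"type":"array"},"force":{"type":"number"}},"required":["series"]}

```bash
mkdir -p pics; ls; cat > h.py <<'E'
import numpy as np, cv2
from rig import r
from scipy.spatial.transform import Rotation as R
E
python3 - <<'E'
from h import *
s=r.sense();print(s, r.hold_point_z)
for n in ["side","top","wrist"]:
    p,d=r.grab_frame(n); cv2.imwrite(f"pics/{n}0.png",p[:,:,::-1]); np.save(f"{n}0.npy",d); print(n,r.get_calibration(n))
E
```

```text
pics
{'clock': 0.0, 'qpos': array([-1.33543938e+00,  3.53634751e-01,  1.63417984e+00, -1.14594653e-05,
        1.15516643e+00, -2.42375796e-03]), 'qvel': array([ 0.00256004,  0.0004693 ,  0.00033866, -0.00142933,  0.00066911,
       -0.00073514]), 'joint_efforts': array([-2.24891766e-03, -6.05249977e+01, -3.42072880e+01, -5.19710261e-05,
        9.44990607e-03, -2.45873764e-05]), 'eef_pos': array([ 147.07467821, -606.90349145,  202.55050686]), 'tcp_rot': array([-3.13647001,  1.56940792,  1.8137043 ]), 'contact_force': array([-1.01367556, -0.42092564,  0.46616746]), 'wrist_torque': array([-0.04616866, -0.00605379, -0.02673149]), 'opening': 0.9986145574678622} 18.700000000000003
side {'mtx': array([[398.15541118,   0.        , 317.95878703],
       [  0.        , 398.15541118, 200.65138184],
       [  0.        ,   0.        ,   1.        ]]), 'position': array([396.54377764, 738.00084154, 499.33166762]), 'rotation': array([-2.10269995, -0.01764739, -2.87202184])}
top {'mtx': array([[469.85300537,   0.        , 318.61407416],
       [  0.        , 469.85300537, 207.45733252],
       [  0.        ,   0.        ,   1.        ]]), 'position': array([402.33431045,  78.06749246, 946.39725156]), 'rotation': array([-2.94407534, -0.01538717, -1.57013004])}
wrist {'mtx': array([[322.63697941,   0.        , 320.66041865],
       [  0.        , 322.63697941, 196.90704701],
       [  0.        ,   0.        ,   1.        ]]), 'mount': array([[-5.53673477e-04, -3.21097747e-01,  9.47045897e-01,
        -1.70077878e+02],
       [ 7.81608416e-05, -9.47046053e-01, -3.21097754e-01,
         8.37078502e+01],
       [ 9.99999844e-01, -1.03761406e-04,  5.49451551e-04,
        -1.20395819e+00],
       [ 0.00000000e+00,  0.00000000e+00,  0.00000000e+00,
         1.00000000e+00]])}
```

View pics/top0.png

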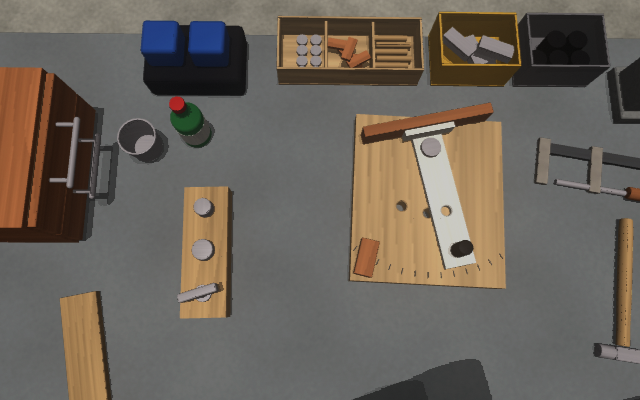

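View pics/side0.png

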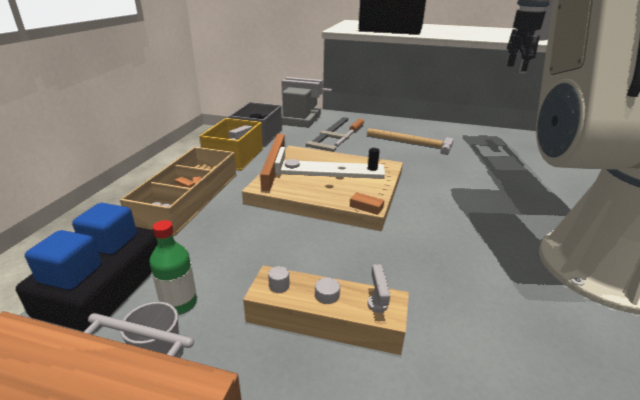

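View pics/wrist0.png

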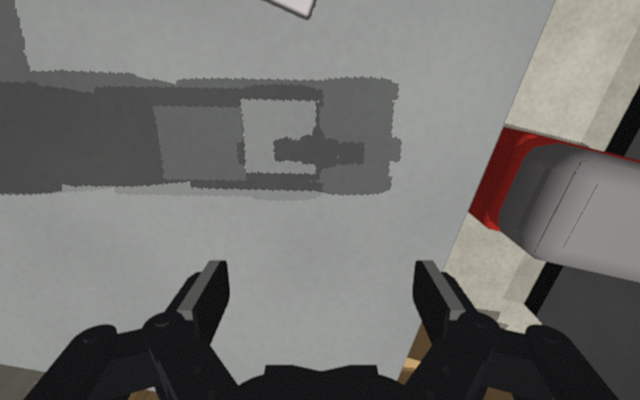

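Top view: board around (428,200), bar hole (446,211), knob (461,248), middle hole partly covered at (427,213), pin crossbar (200,293), dogs (203,207) and (203,250). The side view shows all of these too.

```bash
cat >> h.py <<'E'
def cam(n,s=None):
    c=r.get_calibration(n)
    if n=="wrist":
        T=np.eye(4);T[:3,:3]=R.from_euler('xyz',s['tcp_rot']).as_matrix();T[:3,3]=s['eef_pos']
        M=T@c['mount'];return c['mtx'],M[:3,:3],M[:3,3]
    return c['mtx'],R.from_euler('xyz',c['rotation']).as_matrix(),np.array(c['position'])
def ray(C,uv):
    K,Rm,p=C; d=Rm@np.linalg.solve(K,[uv[0],uv[1],1.]);return p,d
def onz(C,uv,z):
    p,d=ray(C,uv);return p+d*(z-p[2])/d[2]
def proj(C,X):
    K,Rm,p=C; q=K@(Rm.T@(np.array(X)-p));return q[:2]/q[2]
def dep(C,uv,z):
    K,Rm,p=C; return p+Rm@(np.linalg.solve(K,[uv[0],uv[1],1.])*z)
def tri(C1,u1,C2,u2):
    p1,d1=ray(C1,u1);p2,d2=ray(C2,u2);d1/=np.linalg.norm(d1);d2/=np.linalg.norm(d2)
    a=np.linalg.lstsq(np.c_[d1,-d2],p2-p1,rcond=None)[0]
    x=p1+a[0]*d1;y=p2+a[1]*d2;return (x+y)/2,np.linalg.norm(x-y)
E
python3 - <<'E'
from h import *
def crop(n,x0,y0,x1,y1,f,o):
    p=cv2.imread(f"pics/{n}0.png")[y0:y1,x0:x1];cv2.imwrite(f"pics/{o}.png",cv2.resize(p,None,fx=f,fy=f,interpolation=cv2.INTER_CUBIC))
crop("top",345,95,510,290,3,"t_board");crop("top",170,180,240,325,4,"t_block")
crop("side",240,130,410,220,4,"s_board");crop("side",240,255,415,345,4,"s_block")
C=cam("top");d=np.load("top0.npy")
for uv in [(446,211),(435,180),(401,206),(431,147),(461,246),(375,170),(203,207),(203,250),(195,294),(215,289),(200,270),(367,258)]:
    print(uv,dep(C,uv,d[uv[1],uv[0]]).round(1))
E
```

```text
(446, 211) [ 578.7 -188.8   34.2]
(435, 180) [ 638.2 -165.9   49.1]
(401, 206) [ 5.955e+02 -1.062e+02 -1.000e-01]
(431, 147) [ 703.9 -159.1   56.8]
(461, 246) [ 501.  -192.7  102.5]
(375, 170) [661.8 -49.2  36.1]
(203, 207) [575.2 280.8  83.1]
(203, 250) [495.9 279.3  72.5]
(195, 294) [415.1 282.1 104.9]
(215, 289) [423.8 247.7 103.9]
(200, 270) [460.5 288.2  50.5]
(367, 258) [483.2 -27.2  56.5]
```

View pics/t_board.png

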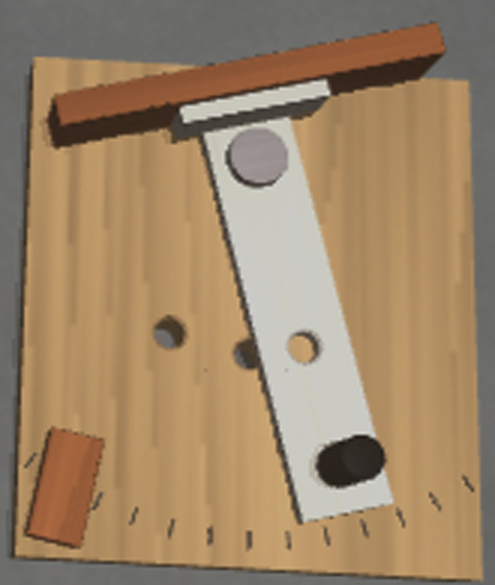

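View pics/t_block.png

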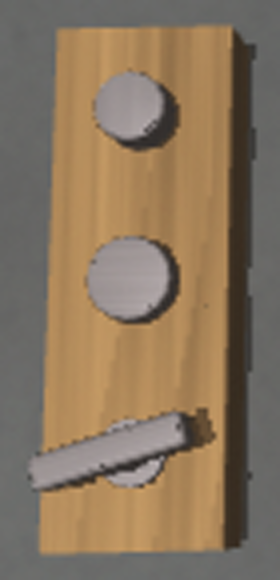

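View pics/s_board.png

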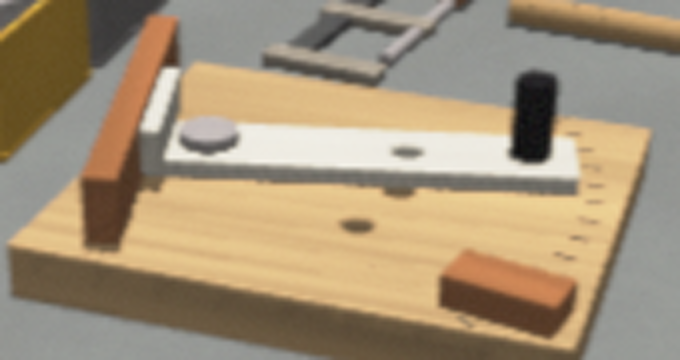

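View pics/s_block.png

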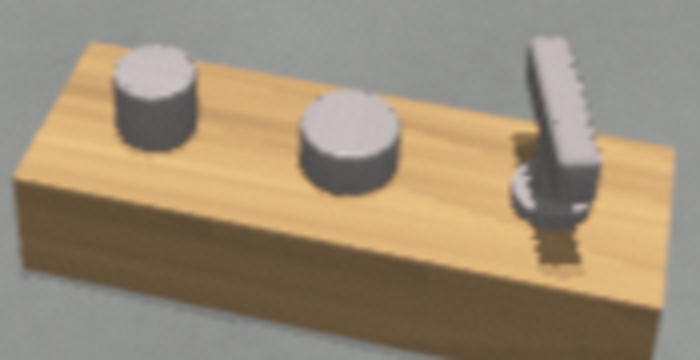

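```bash
cat > m.py <<'E'
from h import *
def cloud(n,d,s=None):
    C=cam(n,s);K,Rm,p=C;v,u=np.mgrid[0:400,0:640]
    q=np.stack([(u-K[0,2])/K[0,0]*d,(v-K[1,2])/K[1,1]*d,d],-1)
    X=q@Rm.T+p;X[d<=0]=np.nan;return X
def sel(X,z0,z1,x0,x1,y0,y1):
    return (X[...,2]>z0)&(X[...,2]<z1)&(X[...,0]>x0)&(X[...,0]<x1)&(X[...,1]>y0)&(X[...,1]<y1)
E
python3 - <<'E'
from m import *
for n in ["top","side"]:
    X=cloud(n,np.load(n+"0.npy")); print(n)
    for nm,b in dict(board=(34,38.5,400,800,-400,20),bar=(46.5,51,440,740,-260,-100),knob=(98,108,460,530,-230,-150),handle=(97,112,380,450,220,330),block=(48,52.5,340,640,200,340),dog0=(78,86,500,620,200,340),dog1=(69.5,76,440,540,200,340)).items():
        P=X[sel(X,*b)][:,:].astype(np.float32)
        if len(P)<10: print(nm,len(P));continue
        rc=cv2.minAreaRect(P[:,:2].copy());print(nm,len(P),np.round(rc[0],1),np.round(rc[1],1),round(rc[2],2),'mean',P.mean(0).round(1),'medz',np.median(P[:,2]).round(1))
E
```

```text
top
board 15198 [ 605.3 -153.7] [300.8 340.4] 87.09 mean [ 588.4 -153.2   36.1] medz 36.1
bar 2804 [ 602.4 -168.7] [275.4  91.4] 9.35 mean [ 594.8 -179.4   48.6] medz 48.5
knob 184 [ 499.4 -200.2] [25.8 25.7] 1.94 mean [ 499.1 -199.8  103.1] medz 103.1
handle 375 [418.2 280.3] [16.2 70.2] 17.75 mean [417.9 279.7 104. ] medz 104.0
block 3991 [498.2 282.3] [250.3  85.9] 1.33 mean [496.3 281.1  50.4] medz 50.4
dog0 221 [577.8 283.5] [30.9 30.2] 2.79 mean [577.5 283.5  80.3] medz 80.2
dog1 335 [498.  282.7] [37.5 38.9] 0.18 mean [497.9 282.   72.2] medz 72.2
side
board 4754 [ 609.6 -154.2] [306.5 341.4] 87.23 mean [ 598.6 -123.5   36.4] medz 36.4
bar 906 [ 606.3 -173.3] [273.1  79.3] 12.55 mean [ 598.3 -177.1   48.9] medz 48.9
knob 53 [ 502.5 -197.4] [24.8 22.7] 24.03 mean [ 502.4 -196.5  102.6] medz 103.3
handle 396 [420.5 280.6] [16.1 70.4] 17.66 mean [420.1 284.9 103.2] medz 103.7
block 4740 [501.1 281.5] [250.6  87.9] 1.21 mean [493.  289.4  50.3] medz 50.3
dog0 230 [580.8 284.1] [31.6 30.9] 59.18 mean [580.  284.8  80.2] medz 80.2
dog1 359 [501.2 281.9] [37.  38.3] 55.09 mean [500.2 283.2  72. ] medz 72.0
```

```bash
cat >> m.py <<'E'
def plan(target,jaw,s=None):
    """world TCP target, jaw-yaw (deg) of tool z; prints turn about tool x & shift after turning"""
    s=s or r.sense();Rt=R.from_euler('xyz',s['tcp_rot']).as_matrix();z=Rt[:,2];y0=np.degrees(np.arctan2(z[1],z[0]))
    dy=(jaw-y0+90)%180-90
    sh=Rt.T@(np.array(target)-s['eef_pos'])
    f=np.array([[0,0,-1.]]).T
    jy=np.radians(y0+dy);zz=np.array([np.cos(jy),np.sin(jy),0]);xx=np.array([0,0,-1.]);Rn=np.stack([xx,np.cross(zz,xx),zz],1)
    print('t',round(s['clock'],2),'tcp',s['eef_pos'].round(1),'tilt',np.degrees(np.arccos(-Rt[2,0])).round(2),'jawyaw',round(y0,2),'q6',s['qpos'][5].round(3),'F',s['contact_force'].round(1),'op',round(s['opening'],3))
    print('rotvec total (tool, deg)',np.degrees(R.from_matrix(Rt.T@Rn).as_rotvec()).round(2),'shift cm in present axes',(sh/10).round(2),'in new axes',(Rn.T@(np.array(target)-s['eef_pos'])/10).round(2))
E
python3 - <<'E'
from m import *
piv=np.array([705.2,-158.8]);k=np.array([499.2,-199.8]);v=k-piv
jaw=np.degrees(np.arctan2(v[1],v[0]))+90
print(jaw);plan([k[0],k[1],180],jaw)
# z=jaw: above
E
```

```text
-78.74356497029612
t 0.15 tcp [ 147.1 -607.   202.7] tilt 0.06 jawyaw -76.37 q6 -0.002 F [ 0.  -0.7 -0.1] op 1.004
rotvec total (tool, deg) [ 2.37 -0.06  0.  ] shift cm in present axes [  2.31  43.81 -31.28] in new axes [  2.27  42.48 -33.07]
```

jog_arm([
  [2.37, 0, 0, 0, 0, 0, 1],
  [0, 0, 0, 0.19, 3.54, -2.76, 1],
  [0, 0, 0, 0.19, 3.54, -2.76, 1],
  [0, 0, 0, 0.19, 3.54, -2.76, 1],
  [0, 0, 0, 0.19, 3.54, -2.76, 1],
  [0, 0, 0, 0.19, 3.54, -2.76, 1],
  [0, 0, 0, 0.19, 3.54, -2.76, 1],
  [0, 0, 0, 0.19, 3.54, -2.76, 1],
  [0, 0, 0, 0.19, 3.54, -2.76, 1],
  [0, 0, 0, 0.19, 3.54, -2.76, 1],
  [0, 0, 0, 0.19, 3.54, -2.76, 1],
  [0, 0, 0, 0.19, 3.54, -2.76, 1],
  [0, 0, 0, 0.19, 3.54, -2.76, 1],
  [0, 0, 0, 0, 0, 0, 1],
  [0, 0, 0, 0, 0, 0, 1],
])

```text
clock: 1.65
eef_pos: [499.4, -198.8, 180.1]
tcp_rot: [-1.903, 1.57, 3.008]
contact_force: [0.2, 0.3, -0.2]
opening: 1.001
```

```bash
python3 - <<'E'
from m import *
s=r.sense();p,d=r.grab_frame("wrist");cv2.imwrite("pics/w1.png",p[:,:,::-1]);np.save("w1.npy",d)
plan([499.2,-199.8,66],-78.74,s)
X=cloud("wrist",d,s)
for nm,b in dict(board=(34,38.5,400,800,-400,20),knob=(98,108,460,530,-230,-150)).items():
        P=X[sel(X,*b)].astype(np.float32)
        if len(P)<10: print(nm,len(P));continue
        rc=cv2.minAreaRect(P[:,:2].copy());print(nm,len(P),np.round(rc[0],1),np.round(rc[1],1),round(rc[2],2),'mean',P.mean(0).round(1))
E
```

```text
t 1.65 tcp [ 499.4 -198.8  180.1] tilt 0.05 jawyaw -78.6 q6 0.991 F [ 0.2  0.3 -0.2] op 1.001
rotvec total (tool, deg) [ 0.14 -0.02  0.05] shift cm in present axes [11.41 -0.03  0.1 ] in new axes [11.41 -0.04  0.1 ]
board 52474 [ 561.9 -151. ] [301.1 248.9] 87.15 mean [ 556.1 -159.2   35.4]
knob 853 [ 502.5 -201. ] [26.3 26.8] 10.84 mean [ 503.  -200.6  102.5]
```

View pics/w1.png

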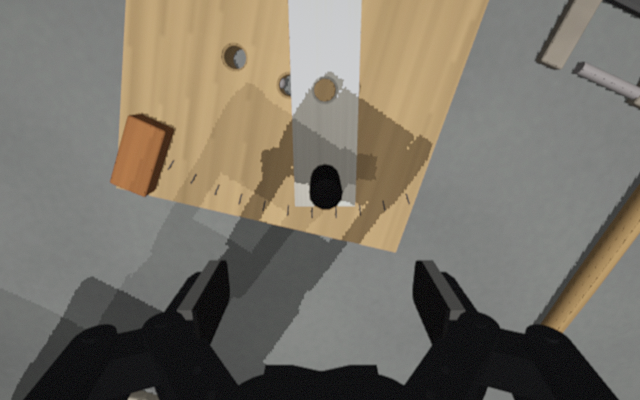

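Wrist view: knob (325,187), bar hole (325,90), middle hole partly hidden (284,85). The knob is between the fingers' line, so I'll descend and grip.

jog_arm([
  [0, 0, 0, 2.9, 0.18, 0.1, 1],
  [0, 0, 0, 3.5, 0, 0, 1],
  [0, 0, 0, 3.0, 0, 0, 1],
  [0, 0, 0, 2.3, 0, 0, 1],
  [0, 0, 0, 0, 0, 0, 0],
  [0, 0, 0, 0, 0, 0, 0],
  [0, 0, 0, 0, 0, 0, 0],
  [0, 0, 0, 0, 0, 0, 0],
  [0, 0, 0, 0, 0, 0, 0],
  [0, 0, 0, 0, 0, 0, 0],
], force=25)

```text
clock: 2.7
eef_pos: [502.1, -201.0, 65.1]
tcp_rot: [0.817, 1.568, -0.557]
contact_force: [-1.6, -1.3, 5.7]
opening: 0.314
```

```bash
python3 - <<'E'
from m import *
s=r.sense()
piv=np.array([706.5,-158.9]);yaw=np.radians(-2.9)
k=piv-210*np.array([np.cos(yaw),np.sin(yaw)]);print(k)
plan([*k,s['eef_pos'][2]],-92.9,s)
v=s['eef_pos'][:2]-piv;print(np.linalg.norm(v),np.degrees(np.arctan2(v[1],v[0]))+180)
E
```

```text
[ 496.76893499 -148.27548258]
t 2.7 tcp [ 502.1 -201.    65.1] tilt 0.15 jawyaw -78.73 q6 0.991 F [-1.6 -1.3  5.7] op 0.314
rotvec total (tool, deg) [14.17  0.09 -0.12] shift cm in present axes [-0.01  0.51 -5.27] in new axes [ 0.   -0.79 -5.24]
208.73005690837155 11.629762449471087
```

jog_arm([
  [1.0, 0, 0, 0, 0, -0.37, 0],
  [2.0, 0, 0, 0, 0, -0.74, 0],
  [2.0, 0, 0, 0, 0, -0.74, 0],
  [2.0, 0, 0, 0, 0, -0.74, 0],
  [2.0, 0, 0, 0, 0, -0.74, 0],
  [2.0, 0, 0, 0, 0, -0.74, 0],
  [2.0, 0, 0, 0, 0, -0.74, 0],
  [1.2, 0, 0, 0, 0, -0.42, 0],
  [0, 0, 0, 0, 0, 0, 0],
  [0, 0, 0, 0, 0, 0, 0],
  [0, 0, 0, 0, 0, 0, 0],
])

```text
clock: 3.8
eef_pos: [498.3, -148.6, 65.1]
tcp_rot: [1.418, 1.567, -0.204]
contact_force: [1.4, 1.2, 8.3]
opening: 0.313
```

```bash
python3 - <<'E'
from m import *
s=r.sense();p,d=r.grab_frame("wrist");cv2.imwrite("pics/w2.png",p[:,:,::-1])
p,d=r.grab_frame("top");cv2.imwrite("pics/top2.png",p[:,:,::-1]);np.save("top2.npy",d)
cv2.imwrite("pics/top2c.png",cv2.resize(p[95:290,345:510,::-1],None,fx=3,fy=3,interpolation=cv2.INTER_CUBIC))
plan([496.8,-148.3,65],-92.9,s)
E
```

```text
t 3.8 tcp [ 498.3 -148.6   65.1] tilt 0.21 jawyaw -92.94 q6 1.329 F [1.4 1.2 8.3] op 0.313
rotvec total (tool, deg) [-0.04  0.03 -0.21] shift cm in present axes [ 0.01 -0.15 -0.02] in new axes [ 0.01 -0.15 -0.02]
```

View pics/w2.png

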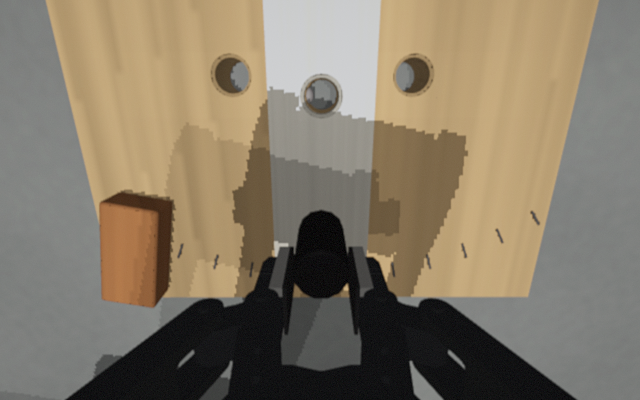

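View pics/top2c.png

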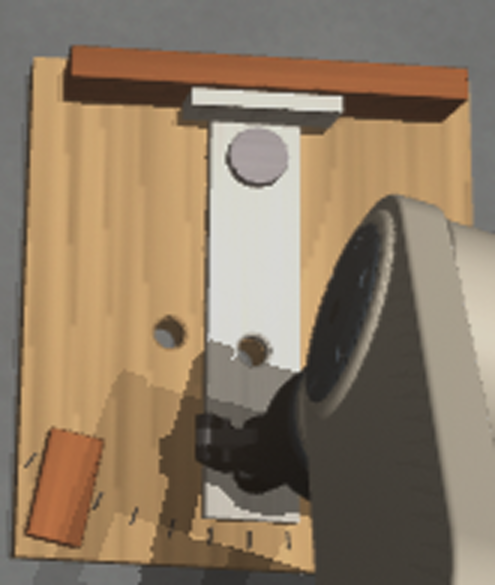

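Wrist view: bar hole at (321,95), side holes symmetric at (231,75) and (413,75); the holes look nearly aligned. I'll measure it.

```bash
python3 - <<'E'
from m import *
p=cv2.imread("pics/w2.png")
cv2.imwrite("pics/w2c.png",cv2.resize(p[40:140,180:460],None,fx=2.8,fy=2.8,interpolation=cv2.INTER_CUBIC))
s=r.sense();C=cam("wrist",s)
hsv=cv2.cvtColor(p,cv2.COLOR_BGR2HSV)
def ell(c,m,rad=32):
    mm=np.zeros(m.shape,np.uint8);cv2.circle(mm,c,rad,1,-1)
    k=((m>0)&(mm>0)).astype(np.uint8)
    cs,_=cv2.findContours(k,cv2.RETR_EXTERNAL,cv2.CHAIN_APPROX_NONE);b=max(cs,key=cv2.contourArea);return cv2.fitEllipse(cv2.convexHull(b))
# rim of side holes: not bright wood
V=hsv[...,2];
for c,z in [((231,75),36),((413,75),36)]:
    m=(V<130)|(hsv[...,1]<50)
    e=ell(c,m.astype(np.uint8),24);print(e,onz(C,e[0],z).round(1))
m=((hsv[...,1]>40)|(V<150)).astype(np.uint8);
for th in (150,170):
    m=((V<th)|(hsv[...,1]>25)).astype(np.uint8)
    e=ell((321,95),m,26);print(e,onz(C,e[0],48).round(1))
E
```

```text
((231.3196563720703, 75.03706359863281), (32.9424934387207, 36.50132751464844), 152.13487243652344) [ 591.2 -100.4   36. ]
((412.40557861328125, 74.84638977050781), (32.88199234008789, 36.505191802978516), 26.819276809692383) [ 585.9 -205.    36. ]
((320.268798828125, 98.99774932861328), (37.00988006591797, 44.482147216796875), 9.667909622192383) [ 575.7 -151.1   48. ]
((319.93121337890625, 98.2321548461914), (43.19731521606445, 47.781368255615234), 166.50381469726562) [ 576.1 -150.9   48. ]
```

View pics/w2c.png

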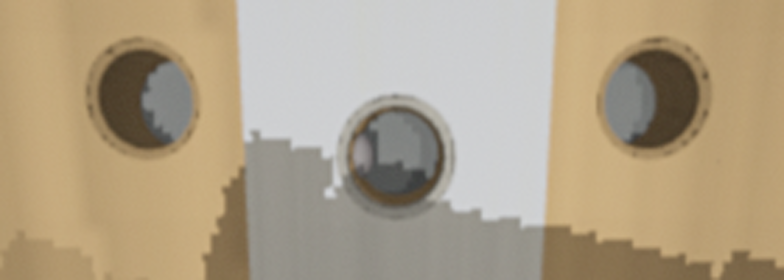

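```bash
python3 - <<'E'
from m import *
s=r.sense();C=cam("wrist",s)
a=onz(C,(231.4,75.0),36)[:2];b=onz(C,(412.5,75.0),36)[:2];y=(a-b)/np.linalg.norm(a-b);x=np.array([y[1],-y[0]])
mid=(a+b)/2-x*130*(1-np.cos(.42));print(np.linalg.norm(a-b),2*130*np.sin(.42),'yaw',np.degrees(np.arctan2(x[1],x[0])),mid)
h=onz(C,(321.07,96.1),48)[:2];print(h,'bar hole rel mid, board x,y',(h-mid)@x,(h-mid)@y, 'pix of mid at z48',proj(C,[*mid,48]), proj(C,[*mid,36]))
piv=mid+130*x;print('piv',piv)
# fence/bar orientation via top2 depth
X=cloud("top",np.load("top2.npy"));P=X[sel(X,90,100,690,800,-330,0)].astype(np.float32)
print(cv2.minAreaRect(P[:,:2].copy()))
P=X[sel(X,34,38.5,400,800,-400,20)].astype(np.float32);print(cv2.minAreaRect(P[:,:2].copy()))
E
```

```text
104.79290578100195 106.01771779548824 yaw -2.9342923459967 [ 577.25331463 -152.16762945]
[ 577.16707514 -151.62404081] bar hole rel mid, board x,y -0.11395309088594266 0.5384612869715061 pix of mid at z48 [322.04115648  95.88469567] [321.94351541  95.46456741]
piv [ 707.08287133 -158.8224177 ]
((0.0, 0.0), (0.0, 0.0), 0.0)
((605.1561279296875, -153.63040161132812), (300.80230712890625, 340.05670166015625), 87.1019058227539)
```

```bash
python3 - <<'E'
from m import *
X=cloud("top",np.load("top2.npy"))
A=X[sel(X,60,120,690,800,-330,0)];print(A[:,2].min(),np.percentile(A[:,2],[5,50,95]))
m=np.median(A[:,2])
P=A[A[:,2]>m-2].astype(np.float32);rc=cv2.minAreaRect(P[:,:2].copy());print(rc)
# yaw of fence long edge by line fit
v=cv2.fitLine(P[:,:2].copy(),cv2.DIST_HUBER,0,.01,.01).ravel();print(np.degrees(np.arctan2(v[1],v[0]))%180-90)
E
```

```text
60.005539273301906 [63.49369698 83.25873784 86.72555047]
((746.7090454101562, -160.3068084716797), (259.3183288574219, 35.02408981323242), 86.5694808959961)
-3.1835175
```

The bar has overshot by about 0.5 mm: the hole offset is 0.54 mm, and the fence yaw is −3.18° against the board's −2.9°. I'll nudge it back 0.9 mm, then release and rise.

jog_arm([
  [-0.24, 0, 0, 0, 0, 0.09, 0],
  [0, 0, 0, 0, 0, 0, 0],
  [0, 0, 0, 0, 0, 0, 0],
  [0, 0, 0, 0, 0, 0, 1],
  [0, 0, 0, 0, 0, 0, 1],
  [0, 0, 0, 0, 0, 0, 1],
  [0, 0, 0, 0, 0, 0, 1],
  [0, 0, 0, -3, 0, 0, 1],
  [0, 0, 0, -4, 0, 0, 1],
  [0, 0, 0, -4, 0, 0, 1],
  [0, 0, 0, 0, 0, 0, 1],
  [0, 0, 0, 0, 0, 0, 1],
])

```text
clock: 5.1
eef_pos: [496.9, -149.4, 174.1]
tcp_rot: [1.322, 1.569, -0.296]
contact_force: [-0.4, 0.3, -0.2]
opening: 1.001
```

```bash
python3 - <<'E'
from m import *
s=r.sense();p,d=r.grab_frame("wrist");cv2.imwrite("pics/w3.png",p[:,:,::-1]);np.save("w3.npy",d)
p,d=r.grab_frame("top");np.save("top3.npy",d)
X=cloud("top",d);A=X[sel(X,60,120,690,800,-330,0)]
P=A[A[:,2]>81].astype(np.float32)
v=cv2.fitLine(P[:,:2].copy(),cv2.DIST_HUBER,0,.01,.01).ravel();print(np.degrees(np.arctan2(v[1],v[0]))%180-90)
K=X[sel(X,98,108,460,530,-230,-100)];print(len(K),K.mean(0) if len(K) else 0)
p=cv2.imread("pics/w3.png");cv2.imwrite("pics/w3c.png",cv2.resize(p[60:200,180:460],None,fx=2.8,fy=2.8,interpolation=cv2.INTER_CUBIC))
plan([419.3,280.3,180],17.7,s)
E
```

```text
-2.789772
148 [ 492.77621173 -146.94053753  103.20538568]
t 5.1 tcp [ 496.9 -149.4  174.1] tilt 0.11 jawyaw -92.7 q6 1.323 F [-0.4  0.3 -0.2] op 1.001
rotvec total (tool, deg) [ 6.96e+01 -4.00e-02 -1.10e-01] shift cm in present axes [ -0.62  -9.77 -42.55] in new axes [ -0.59 -43.29  -5.67]
```

View pics/w3c.png

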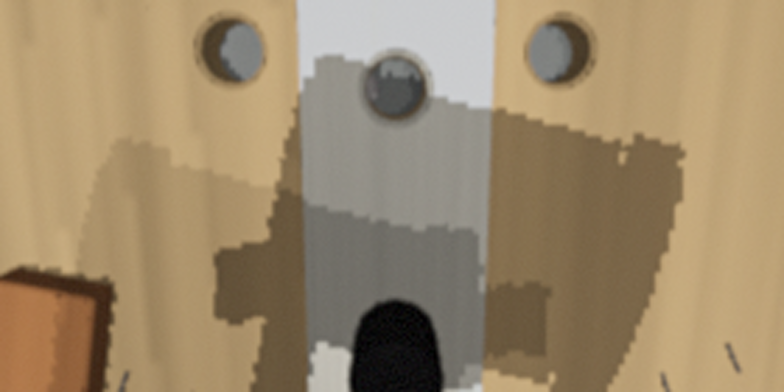

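The holes now look concentric (bar hole at crop (395,87), side holes' midpoint at 396), with fence yaw −2.79°. On to the pin.

jog_arm([
  [-8.5, 0, 0, 0, 0, 0, 1],
  [-8.5, 0, 0, 0, 0, 0, 1],
  [-8.5, 0, 0, 0, 0, 0, 1],
  [-8.5, 0, 0, 0, 0, 0, 1],
  [-8.5, 0, 0, 0, 0, 0, 1],
  [-8.5, 0, 0, 0, 0, 0, 1],
  [-8.5, 0, 0, 0, 0, 0, 1],
  [-8.5, 0, 0, 0, 0, 0, 1],
  [-8.5, 0, 0, 0, 0, 0, 1],
  [-8.5, 0, 0, 0, 0, 0, 1],
  [-8.5, 0, 0, 0, 0, 0, 1],
  [-8.5, 0, 0, 0, 0, 0, 1],
  [-8.4, 0, 0, 0, 0, 0, 1],
  [0, 0, 0, -0.5, 4.33, 0.57, 1],
  [0, 0, 0, -0.5, 4.33, 0.57, 1],
  [0, 0, 0, 0, 4.33, 0.57, 1],
  [0, 0, 0, 0, 4.33, 0.57, 1],
  [0, 0, 0, 0, 4.33, 0.57, 1],
  [0, 0, 0, 0, 4.33, 0.57, 1],
  [0, 0, 0, 0, 4.33, 0.57, 1],
])

```text
clock: 7.2
eef_pos: [440.8, 152.9, 182.0]
tcp_rot: [-3.102, 1.568, -2.793]
contact_force: [1.9, 0.3, 0.1]
opening: 0.997
```

```bash
python3 - <<'E'
from m import *
plan([419.3,280.3,180],17.7)
p,d=r.grab_frame("top");cv2.imwrite("pics/top4.png",p[:,:,::-1])
E
```

```text
t 7.2 tcp [440.8 152.9 182. ] tilt 0.16 jawyaw 17.69 q6 0.022 F [1.9 0.3 0.1] op 0.997
rotvec total (tool, deg) [-0.01 -0.16  0.01] shift cm in present axes [ 0.19 12.79  1.83] in new axes [ 0.2  12.78  1.83]
```

View pics/top4.png

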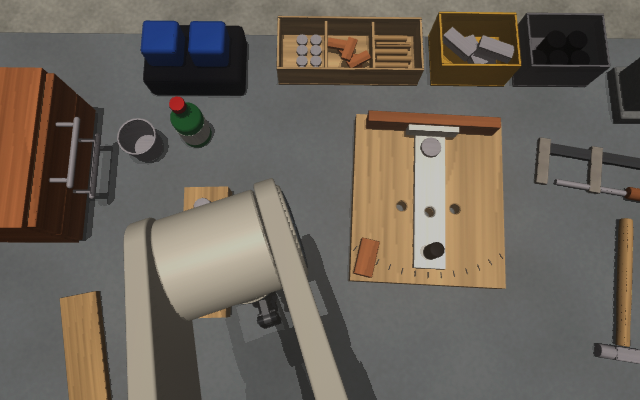

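The board is unobstructed here: bar hole (430,212) sits between the side holes (401,206) and (455,209), the bar is straight, and the offcut hasn't moved. Next, move over the pin and look with the wrist camera.

jog_arm([
  [0, 0, 0, 0.05, 4.26, 0.61, 1],
  [0, 0, 0, 0.05, 4.26, 0.61, 1],
  [0, 0, 0, 0.05, 4.26, 0.61, 1],
  [0, 0, 0, 0, 0, 0, 1],
  [0, 0, 0, 0, 0, 0, 1],
])

```text
clock: 7.75
eef_pos: [419.8, 279.0, 180.3]
tcp_rot: [-2.793, 1.568, -2.481]
contact_force: [-0.2, -0.9, -0.1]
opening: 0.998
```

```bash
python3 - <<'E'
from m import *
s=r.sense();p,d=r.grab_frame("wrist");cv2.imwrite("pics/w5.png",p[:,:,::-1])
plan([419.3,280.3,74],17.7,s)
X=cloud("wrist",d,s)
for nm,b in dict(handle=(98,110,380,460,220,330),block=(46,53,340,640,200,340),dog0=(77,86,500,620,200,340),dog1=(69,76,440,540,200,340)).items():
        P=X[sel(X,*b)].astype(np.float32)
        if len(P)<10: print(nm,len(P));continue
        rc=cv2.minAreaRect(P[:,:2].copy());print(nm,len(P),np.round(rc[0],1),np.round(rc[1],1),round(rc[2],2),'mean',P.mean(0).round(1))
E
```

```text
t 7.75 tcp [419.8 279.  180.3] tilt 0.19 jawyaw 17.83 q6 0.273 F [-0.2 -0.9 -0.1] op 0.998
rotvec total (tool, deg) [ 0.13 -0.17  0.06] shift cm in present axes [10.63  0.15  0.03] in new axes [ 1.063e+01  1.300e-01 -1.000e-02]
handle 1578 [419.5 281.5] [15.9 68.9] 17.95 mean [418.9 283.2 103. ]
block 16118 [500.1 282.6] [251.2  86. ] 1.28 mean [493.4 286.4  49.5]
dog0 928 [578.9 284.9] [32.7 32.7] 17.91 mean [578.2 285.3  79.4]
dog1 1304 [499.3 283.1] [38.5 38.3] 27.03 mean [498.8 283.6  71.3]
```

View pics/w5.png

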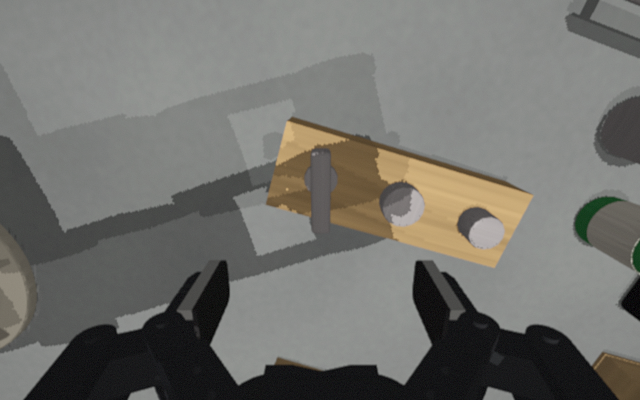

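Wrist view: the crossbar runs vertically from (320,150) to (322,232), centred between the fingers; the dogs are at (402,205) and (482,228). All three views put the handle at (419.4, 280.8), top at z ≈ 103.6. I'll descend with the fingers half open to stay clear of the dog.

jog_arm([
  [0, 0, 0, 0, 0.18, 0, 0.5],
  [0, 0, 0, 0, 0, 0, 0.5],
  [0, 0, 0, 0, 0, 0, 0.5],
  [0, 0, 0, 3, 0, 0, 0.5],
  [0, 0, 0, 3.5, 0, 0, 0.5],
  [0, 0, 0, 2.7, 0, 0, 0.5],
  [0, 0, 0, 1.5, 0, 0, 0.5],
  [0, 0, 0, 0, 0, 0, 0.5],
  [0, 0, 0, 0, 0, 0, 0],
  [0, 0, 0, 0, 0, 0, 0],
  [0, 0, 0, 0, 0, 0, 0],
  [0, 0, 0, 0, 0, 0, 0],
  [0, 0, 0, 0, 0, 0, 0],
  [0, 0, 0, 0, 0, 0, 0],
], force=70)

```text
clock: 9.2
eef_pos: [421.8, 281.7, 77.5]
tcp_rot: [0.313, 1.567, 0.621]
contact_force: [-2.4, -0.7, 13.9]
opening: 0.008
```

```bash
python3 - <<'E'
from m import *
plan([577.25-0,-152.1,180],17.7)
E
```

```text
t 9.2 tcp [421.8 281.7  77.5] tilt 0.22 jawyaw 17.69 q6 0.277 F [-2.4 -0.7 13.9] op 0.008
rotvec total (tool, deg) [-0.01  0.21 -0.07] shift cm in present axes [-10.3  -46.04   1.67] in new axes [-10.25 -46.05   1.62]
```

The fingers closed fully and there's a 14 N upward force, so the handle isn't in the grip. I'll look.

```bash
python3 - <<'E'
from m import *
for n in ["wrist","side"]:
    p,d=r.grab_frame(n);cv2.imwrite(f"pics/{n}6.png",p[:,:,::-1])
p=cv2.imread("pics/side6.png");cv2.imwrite("pics/side6c.png",cv2.resize(p[170:350,240:440],None,fx=3.3,fy=3.3,interpolation=cv2.INTER_CUBIC))
E
```

```text
(no output)
```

View pics/wrist6.png

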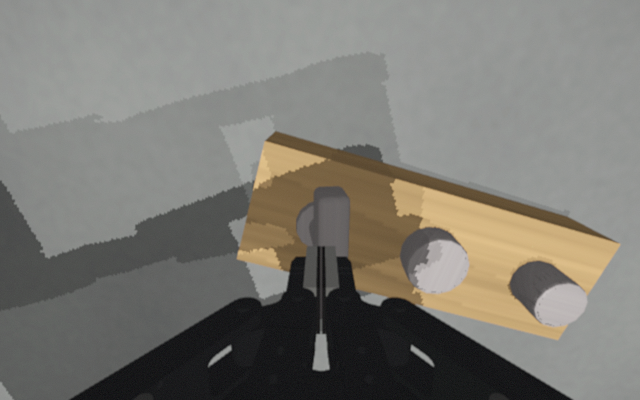

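View pics/side6c.png

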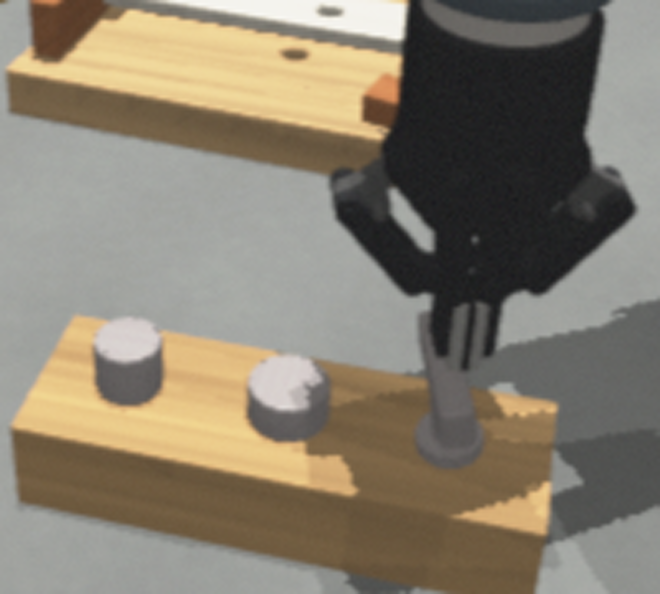

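```bash
python3 - <<'E'
from m import *
s=r.sense();p,d=r.grab_frame("wrist");C=cam("wrist",s)
p2,d2=r.grab_frame("side")
print(proj(C,s['eef_pos']),proj(C,[419.4,280.8,104]),proj(C,[419.4,280.8,58]),proj(cam("side"),s['eef_pos']))
cv2.imwrite("pics/w7c.png",cv2.resize(p[170:350,250:400,::-1],None,fx=3.3,fy=3.3,interpolation=cv2.INTER_CUBIC))
X=cloud("wrist",d,s);Y=cloud("side",d2)
for v in (190,200,210,220,230,240,250,260,280):print(v,[tuple(X[v,u].round(0)) for u in (320,330,340)])
for (u,v) in [(371,268),(372,280),(374,290),(376,295),(376,300)]:print(u,v,Y[v,u].round(0))
E
```

```text
[318.99679154 239.36913483] [314.0548994  262.92622189] [315.1015534  225.89813272] [377.56793198 292.58994637]
190 [(np.float64(412.0), np.float64(315.0), np.float64(94.0)), (np.float64(416.0), np.float64(317.0), np.float64(94.0)), (np.float64(421.0), np.float64(318.0), np.float64(93.0))]
200 [(np.float64(412.0), np.float64(314.0), np.float64(104.0)), (np.float64(417.0), np.float64(315.0), np.float64(104.0)), (np.float64(nan), np.float64(nan), np.float64(nan))]
210 [(np.float64(413.0), np.float64(309.0), np.float64(105.0)), (np.float64(418.0), np.float64(311.0), np.float64(105.0)), (np.float64(423.0), np.float64(312.0), np.float64(105.0))]
220 [(np.float64(415.0), np.float64(304.0), np.float64(104.0)), (np.float64(420.0), np.float64(306.0), np.float64(104.0)), (np.float64(424.0), np.float64(307.0), np.float64(103.0))]
230 [(np.float64(417.0), np.float64(299.0), np.float64(104.0)), (np.float64(421.0), np.float64(301.0), np.float64(104.0)), (np.float64(426.0), np.float64(302.0), np.float64(104.0))]
240 [(np.float64(418.0), np.float64(294.0), np.float64(104.0)), (np.float64(423.0), np.float64(296.0), np.float64(105.0)), (np.float64(428.0), np.float64(297.0), np.float64(105.0))]
250 [(np.float64(420.0), np.float64(289.0), np.float64(105.0)), (np.float64(423.0), np.float64(295.0), np.float64(114.0)), (np.float64(430.0), np.float64(292.0), np.float64(104.0))]
260 [(np.float64(421.0), np.float64(284.0), np.float64(106.0)), (np.float64(423.0), np.float64(295.0), np.float64(122.0)), (np.float64(428.0), np.float64(293.0), np.float64(116.0))]
280 [(np.float64(425.0), np.float64(273.0), np.float64(105.0)), (np.float64(422.0), np.float64(294.0), np.float64(138.0)), (np.float64(428.0), np.float64(292.0), np.float64(132.0))]
371 268 [435. 291. 130.]
372 280 [432. 287. 105.]
374 290 [426. 308. 105.]
376 295 [422. 314. 103.]
376 300 [421. 316.  95.]
```

View pics/w7c.png

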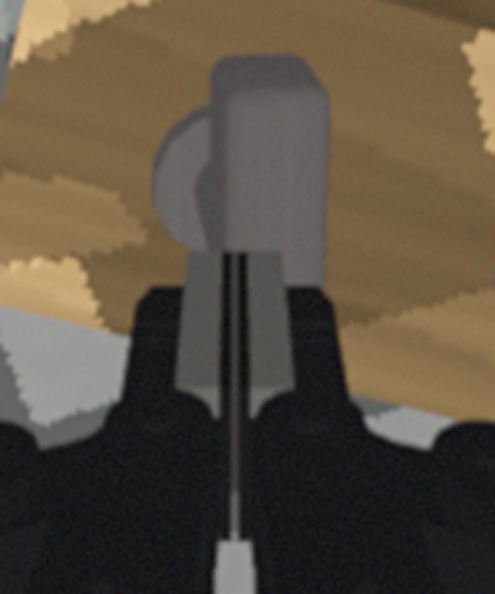

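The pads look shut on top of the crossbar: depth shows handle top at z ≈ 105 and pad ends at about 110, although the TCP reads 77. I'll open, rise, and check where the fingertips really are.

jog_arm([
  [0, 0, 0, -3, 0, 0, 0],
  [0, 0, 0, -3, 0, 0, 0],
  [0, 0, 0, 0, 0, 0, 0],
  [0, 0, 0, 0, 0, 0, 0],
])

```text
clock: 9.8
eef_pos: [421.2, 281.2, 136.4]
tcp_rot: [0.276, 1.568, 0.585]
contact_force: [0.1, 0.3, -0.1]
opening: -0.0
```

```bash
python3 - <<'E'
from m import *
s=r.sense();p,d=r.grab_frame("wrist");C=cam("wrist",s);p2,d2=r.grab_frame("side")
plan([419.4,280.8,133],17.7,s)
cv2.imwrite("pics/w8.png",p[:,:,::-1]);S=cam("side");print(proj(C,s['eef_pos']),proj(S,s['eef_pos']))
cv2.imwrite("pics/s8c.png",cv2.resize(p2[170:350,240:440,::-1],None,fx=3.3,fy=3.3,interpolation=cv2.INTER_CUBIC))
X=cloud("side",d2);P=X[sel(X,107,200,390,450,255,310)];print(np.percentile(P[:,2],[0,1,5]),P[P[:,2]<P[:,2].min()+5].mean(0))
P=X[sel(X,97,112,380,450,220,330)].astype(np.float32);print(cv2.minAreaRect(P[:,:2].copy()),P[:,2].mean())
E
```

```text
t 9.8 tcp [421.2 281.2 136.4] tilt 0.19 jawyaw 17.69 q6 0.277 F [ 0.1  0.3 -0.1] op -0.0
rotvec total (tool, deg) [-0.01  0.18 -0.05] shift cm in present axes [ 0.34  0.02 -0.19] in new axes [ 0.34  0.02 -0.18]
[318.99479767 239.36743843] [381.83499793 261.81324377]
[164.53932092 166.14914844 169.01017054] [420.32190061 290.066221   167.29335139]
((421.88214111328125, 280.9632263183594), (16.064760208129883, 69.35409545898438), 19.108518600463867) 103.191154
```

View pics/s8c.png

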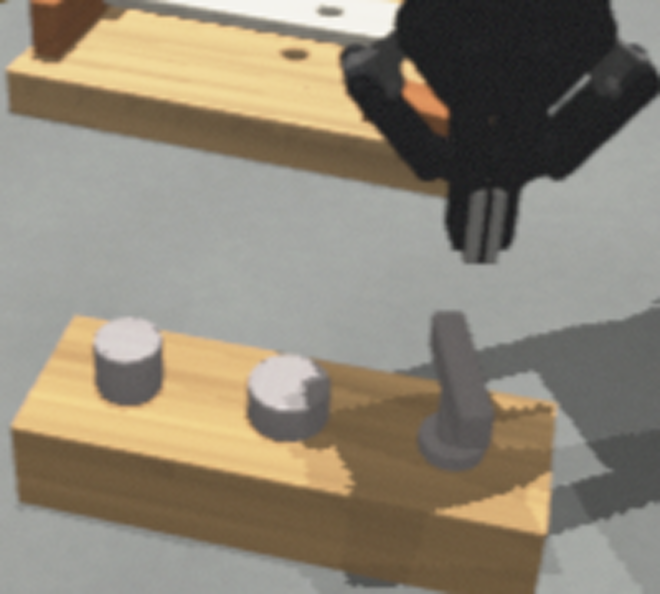

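View pics/w8.png

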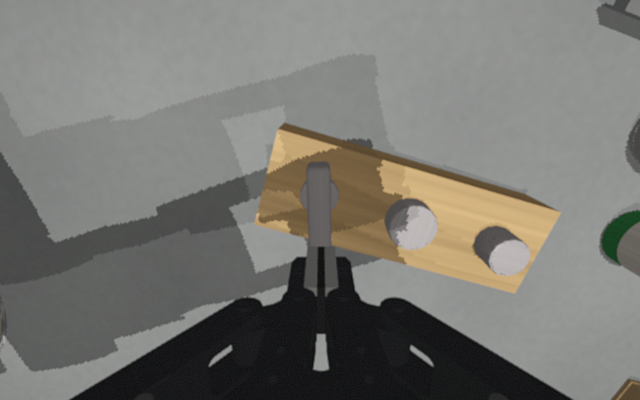

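The reported TCP is about 28 mm beyond the real fingertips: the side view puts the tips at z 164.5 with TCP at 136.4, and they rested on the handle top (104) at TCP 77.5. The pin is still upright at the same place. I'll regrip with that correction, TCP z ≈ 47.

jog_arm([
  [0, 0, 0, 0, 0, 0, 0.5],
  [0, 0, 0, 0, 0, 0, 0.5],
  [0, 0, 0, 0, 0, 0, 0.5],
  [0, 0, 0, 2.5, 0, 0, 0.5],
  [0, 0, 0, 2.5, 0, 0, 0.5],
  [0, 0, 0, 2.5, 0, 0, 0.5],
  [0, 0, 0, 1.4, 0, 0, 0.5],
  [0, 0, 0, 0, 0, 0, 0.5],
  [0, 0, 0, 0, 0, 0, 0.5],
])

```text
clock: 10.8
eef_pos: [420.4, 280.7, 46.0]
tcp_rot: [-2.905, 1.57, -2.596]
contact_force: [-0.6, 0.1, 0.7]
opening: 0.501
```

```bash
python3 - <<'E'
from m import *
plan([420.5,281,47],17.7)
p2,d2=r.grab_frame("side")
cv2.imwrite("pics/s9c.png",cv2.resize(p2[170:350,240:440,::-1],None,fx=3.3,fy=3.3,interpolation=cv2.INTER_CUBIC))
E
```

```text
t 10.8 tcp [420.4 280.7  46. ] tilt 0.04 jawyaw 17.69 q6 0.277 F [-0.6  0.1  0.7] op 0.501
rotvec total (tool, deg) [-0.01 -0.04  0.01] shift cm in present axes [-0.1   0.03  0.02] in new axes [-0.1   0.03  0.02]
```

View pics/s9c.png

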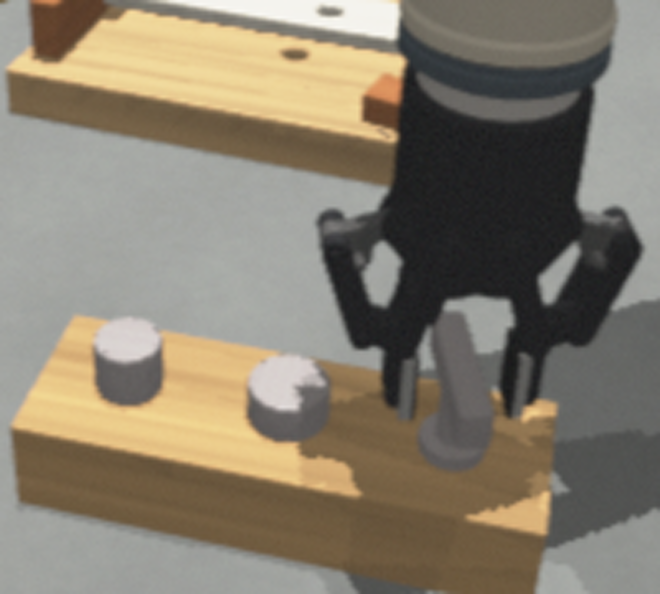

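The fingers now straddle the crossbar, with tips at (405,415) and (520,415) either side of it. Close and lift.

jog_arm([
  [0, 0, 0, 0, 0, 0, 0],
  [0, 0, 0, 0, 0, 0, 0],
  [0, 0, 0, 0, 0, 0, 0],
  [0, 0, 0, 0, 0, 0, 0],
  [0, 0, 0, 0, 0, 0, 0],
  [0, 0, 0, 0, 0, 0, 0],
], force=70)

```text
clock: 11.45
eef_pos: [420.9, 281.0, 46.9]
tcp_rot: [0.31, 1.569, 0.619]
contact_force: [-1.2, -0.4, 6.6]
opening: 0.177
```

jog_arm([
  [0, 0, 0, -1.0, 0, 0, 0],
  [0, 0, 0, -2, 0, 0, 0],
  [0, 0, 0, -2.5, 0, 0, 0],
  [0, 0, 0, -3, 0, 0, 0],
  [0, 0, 0, -2.5, 0, 0, 0],
  [0, 0, 0, 0, 0, 0, 0],
  [0, 0, 0, 0, 0, 0, 0],
])

```text
clock: 12.15
eef_pos: [420.3, 280.6, 156.1]
tcp_rot: [0.312, 1.57, 0.621]
contact_force: [0.0, -0.1, -3.7]
opening: 0.174
```

```bash
python3 - <<'E'
from m import *
s=r.sense();plan([577,-152.1,157],17.7,s)
p2,d2=r.grab_frame("side");p,d=r.grab_frame("wrist");np.save("s10.npy",d2);np.save("w10.npy",d)
cv2.imwrite("pics/s10c.png",cv2.resize(p2[120:350,240:440,::-1],None,fx=2.6,fy=2.6,interpolation=cv2.INTER_CUBIC));cv2.imwrite("pics/w10.png",p[:,:,::-1])
E
```

```text
t 12.15 tcp [420.3 280.6 156.1] tilt 0.05 jawyaw 17.69 q6 0.277 F [ 0.  -0.1 -3.7] op 0.174
rotvec total (tool, deg) [-0.01  0.04 -0.01] shift cm in present axes [ -0.1  -45.99   1.78] in new axes [ -0.09 -45.99   1.77]
```

View pics/s10c.png

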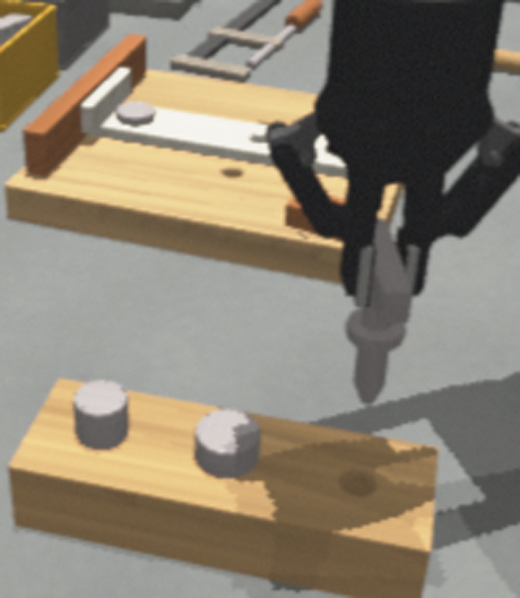

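View pics/w10.png

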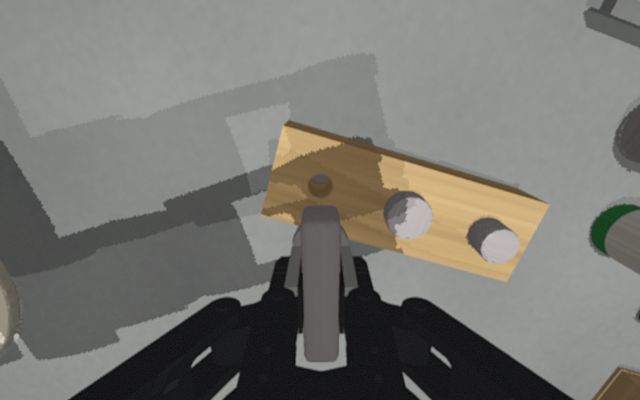

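Pin lifted and hanging upright (tip at (370,400) in the crop), handle centred in the wrist view. I'll measure the pin's offset from the TCP in the hand.

```bash
python3 - <<'E'
from m import *
s=r.sense();Rt=R.from_euler('xyz',s['tcp_rot']).as_matrix()
X=cloud("wrist",np.load("w10.npy"),s)
L=(X-s['eef_pos'])@Rt
m=(np.abs(L[...,2])<14)&(np.abs(L[...,1])<60)&(L[...,0]>-75)&(L[...,0]<-45)
P=L[m];print(len(P),np.percentile(P[:,0],[1,25,50,75,99]))
t=np.median(P[:,0]);Q=P[np.abs(P[:,0]-t)<2.5].astype(np.float32);print(cv2.minAreaRect(Q[:,1:].copy()),Q.mean(0),Q.min(0),Q.max(0))
Y=cloud("side",np.load("s10.npy"))
M=(Y-s['eef_pos'])@Rt
# shank from side, slices by height
for z0 in range(112,164,6):
    k=(Y[...,2]>z0)&(Y[...,2]<z0+6)&(np.abs(M[...,1])<25)&(np.abs(M[...,2])<25)
    q=Y[k]
    if len(q): print(z0,len(q),'x range',q[:,0].min().round(1),q[:,0].max().round(1),'mid',((q[:,0].min()+q[:,0].max())/2).round(1),'ymax',q[:,1].max().round(1))
P=Y[(Y[...,2]>100)&(np.abs(M[...,1])<12)&(np.abs(M[...,2])<12)];print('tip z',P[:,2].min())
H=Y[(Y[...,2]>190)&(np.abs(M[...,1])<50)&(np.abs(M[...,2])<10)&(Y[...,2]<225)];print(np.percentile(H[:,2],[50,90,97]),M[(Y[...,2]>190)&(np.abs(M[...,2])<10)&(Y[...,2]<225)][:,1].max())
E
```

```text
7541 [-74.3261518  -57.29293137 -56.48837846 -55.82732462 -46.3567265 ]
((0.9958114624023438, -1.256216049194336), (70.34312438964844, 27.1680908203125), 7.23269510269165) [-56.310295     4.7382045    0.78170854] [-58.972008 -33.940804 -13.918414] [-53.98895   35.998283  13.907076]
112 10 x range 417.5 426.5 mid 422.0 ymax 285.1
118 18 x range 416.2 428.2 mid 422.2 ymax 286.5
124 31 x range 413.1 430.1 mid 421.6 ymax 289.4
130 40 x range 413.2 429.3 mid 421.3 ymax 289.9
136 38 x range 413.0 429.5 mid 421.3 ymax 289.0
142 45 x range 413.2 430.2 mid 421.7 ymax 290.0
148 35 x range 413.5 429.1 mid 421.3 ymax 289.6
154 9 x range 407.6 428.7 mid 418.1 ymax 294.8
160 75 x range 406.0 437.8 mid 421.9 ymax 295.6
tip z 112.75070889339094
[212.83060859 216.99180546 221.66975948] 36.443596044313956
```

jog_arm([
  [0, 0, 0, 0, -2.0, 0.08, 0],
  [0, 0, 0, 0, -3.8, 0.15, 0],
  [0, 0, 0, 0, -4.2, 0.16, 0],
  [0, 0, 0, 0, -4.2, 0.16, 0],
  [0, 0, 0, 0, -4.2, 0.16, 0],
  [0, 0, 0, 0, -4.2, 0.16, 0],
  [0, 0, 0, 0, -4.2, 0.16, 0],
  [0, 0, 0, 0, -4.2, 0.17, 0],
  [0, 0, 0, 0, -4.2, 0.17, 0],
  [0, 0, 0, 0, -4.2, 0.17, 0],
  [0, 0, 0, 0, -3.8, 0.15, 0],
  [0, 0, 0, 0, -2.2, 0.08, 0],
  [0, 0, 0, 0, -0.7, 0.03, 0],
  [0, 0, 0, 0, 0, 0, 0],
  [0, 0, 0, 0, 0, 0, 0],
])

```text
clock: 13.75
eef_pos: [576.7, -152.0, 155.0]
tcp_rot: [2.407, 1.569, 2.716]
contact_force: [0.0, 0.2, -2.5]
opening: 0.179
```

```bash
python3 - <<'E'
from m import *
s=r.sense();plan([577.5,-153,157],17.7,s)
for n in ["side","top","wrist"]:
    p,d=r.grab_frame(n);np.save(n+"11.npy",d);cv2.imwrite(f"pics/{n}11.png",p[:,:,::-1])
p=cv2.imread("pics/side11.png");cv2.imwrite("pics/s11c.png",cv2.resize(p[80:230,240:420],None,fx=4,fy=4,interpolation=cv2.INTER_CUBIC))
E
```

```text
t 13.75 tcp [ 576.7 -152.   155. ] tilt 0.13 jawyaw 17.7 q6 -0.57 F [ 0.   0.2 -2.5] op 0.179
rotvec total (tool, deg) [ 0.   -0.1  -0.09] shift cm in present axes [-0.2  -0.12  0.05] in new axes [-0.2  -0.12  0.05]
```

View pics/s11c.png

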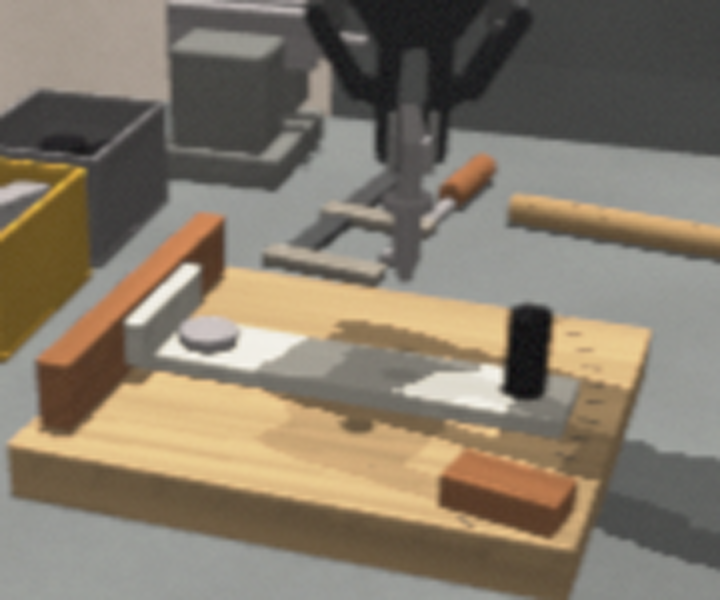

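View pics/wrist11.png

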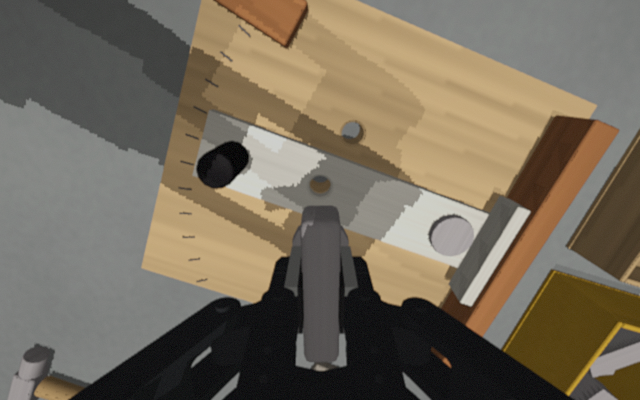

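View pics/top11.png

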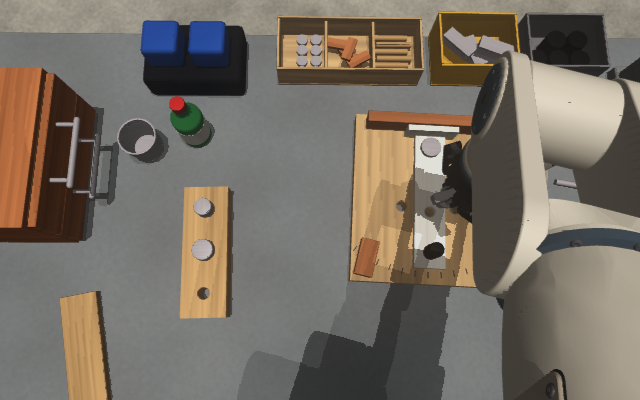

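Wrist view: bar hole (319,184) directly ahead of the handle (320). This is almost the same geometry as over the pin-block hole after lifting (320,185), which makes it a direct check. I'll fit it precisely.

```bash
python3 - <<'E'
from m import *
a=cv2.imread("pics/w10.png")[160:215,285:355];b=cv2.imread("pics/wrist11.png")[160:215,285:355]
cv2.imwrite("pics/cmp.png",cv2.resize(np.hstack([a,b]),None,fx=5.5,fy=5.5,interpolation=cv2.INTER_CUBIC))
E
```

```text
(no output)
```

View pics/cmp.png

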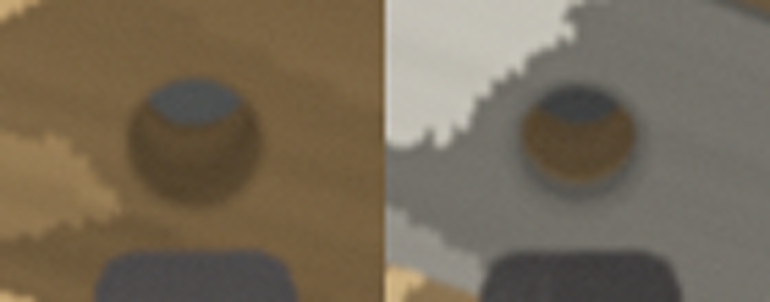

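```bash
python3 - <<'E'
from m import *
s=r.sense();C=cam("wrist",s);Rt=R.from_euler('xyz',s['tcp_rot']).as_matrix()
for z,uv in ((48,(320.2,185.8)),):
    h=onz(C,uv,z);print('hole',h,'pin axis',s['eef_pos']+Rt@[0,1.0,0],'hole in tool yz',(Rt.T@(h-s['eef_pos'])))
X=cloud("wrist",np.load("wrist11.npy"),s);L=(X-s['eef_pos'])@Rt
P=L[(np.abs(L[...,2])<8)&(np.abs(L[...,1])<60)&(np.abs(L[...,0]+56.5)<3)];print(P[:,1].min(),P[:,1].max(),np.median(P[:,0]))
Y=cloud("side",np.load("side11.npy"));M=(Y-s['eef_pos'])@Rt
for z0 in range(112,150,6):
    k=(Y[...,2]>z0)&(Y[...,2]<z0+6)&(np.abs(M[...,1])<25)&(np.abs(M[...,2])<25);q=Y[k]
    if len(q): print(z0,len(q),'mid x',((q[:,0].min()+q[:,0].max())/2).round(1),'ymax',q[:,1].max().round(1))
E
```

```text
hole [ 577.88733798 -151.65566989   48.        ] pin axis [ 576.97001894 -150.89006152  155.81004207] hole in tool yz [ 1.07809262e+02 -6.07603437e-02  6.86046903e-01]
-34.38722000938595 35.88609084824442 -56.37475706502548
112 6 mid x 577.5 ymax -148.1
118 11 mid x 578.6 ymax -144.1
124 15 mid x 578.7 ymax -141.0
130 20 mid x 578.5 ymax -142.0
136 15 mid x 576.8 ymax -141.6
142 17 mid x 577.4 ymax -143.0
148 17 mid x 577.5 ymax -142.4
```

jog_arm([
  [0, 0, 0, 1.0, -0.06, 0.05, 0],
  [0, 0, 0, 2.0, 0, 0, 0],
  [0, 0, 0, 1.5, 0, 0, 0],
  [0, 0, 0, 1.0, 0, 0, 0],
  [0, 0, 0, 0.6, 0, 0, 0],
  [0, 0, 0, 0.4, 0, 0, 0],
  [0, 0, 0, 0.3, 0, 0, 0],
  [0, 0, 0, 0, 0, 0, 0],
  [0, 0, 0, 0, 0, 0, 0],
])

```text
clock: 14.8
eef_pos: [578.6, -153.6, 88.4]
tcp_rot: [-0.549, 1.57, -0.24]
contact_force: [-0.1, 0.1, -3.0]
opening: 0.178
```

```bash
python3 - <<'E'
from m import *
plan([577.5,-152,157],17.7)
p,d=r.grab_frame("side");cv2.imwrite("pics/s12c.png",cv2.resize(p[80:230,240:420,::-1],None,fx=4,fy=4,interpolation=cv2.INTER_CUBIC))
E
```

```text
t 14.8 tcp [ 578.6 -153.6   88.4] tilt 0.04 jawyaw 17.69 q6 -0.571 F [-0.1  0.1 -3. ] op 0.178
rotvec total (tool, deg) [-0.01  0.03  0.02] shift cm in present axes [-6.86  0.18 -0.06] in new axes [-6.86  0.18 -0.06]
```

View pics/s12c.png

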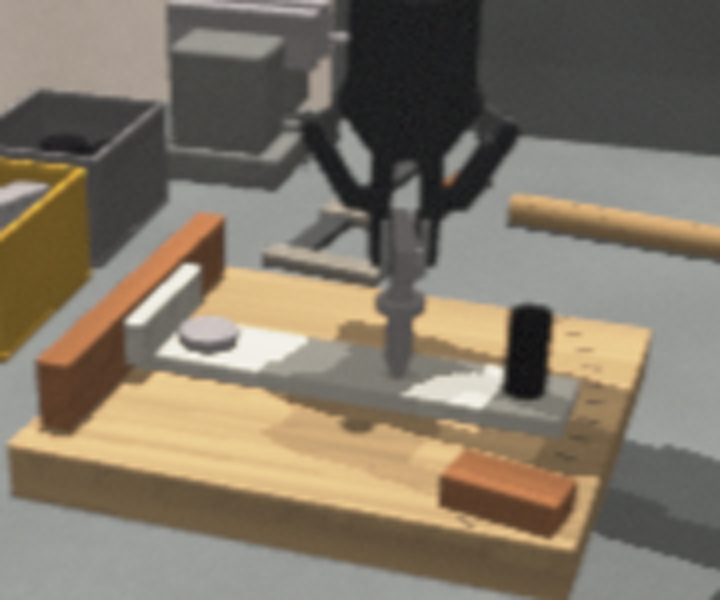

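The nose is at the hole mouth with no contact force. Carry on down.

jog_arm([
  [0, 0, 0, 0.5, 0, 0, 0],
  [0, 0, 0, 0.5, 0, 0, 0],
  [0, 0, 0, 0.4, 0, 0, 0],
  [0, 0, 0, 0, 0, 0, 0],
  [0, 0, 0, 0, 0, 0, 0],
])

```text
clock: 15.35
eef_pos: [577.9, -153.3, 73.6]
tcp_rot: [2.525, 1.57, 2.833]
contact_force: [-1.2, 0.7, -4.4]
opening: 0.172
```

```bash
python3 - <<'E'
from m import *
plan([577.5,-152,157],17.7)
E
```

```text
t 15.35 tcp [ 577.9 -153.3   73.6] tilt 0.06 jawyaw 17.69 q6 -0.571 F [-1.2  0.7 -4.4] op 0.172
rotvec total (tool, deg) [-0.01 -0.05 -0.04] shift cm in present axes [-8.34  0.14 -0.01] in new axes [-8.34  0.14  0.  ]
```

jog_arm([
  [0, 0, 0, 0.4, 0, 0, 0],
  [0, 0, 0, 0.4, 0, 0, 0],
  [0, 0, 0, 0.4, 0, 0, 0],
  [0, 0, 0, 0.3, 0, 0, 0],
  [0, 0, 0, 0, 0, 0, 0],
  [0, 0, 0, 0, 0, 0, 0],
])

```text
clock: 15.95
eef_pos: [577.9, -153.3, 58.5]
tcp_rot: [2.517, 1.57, 2.826]
contact_force: [-2.1, 1.8, -4.5]
opening: 0.177
```

```bash
python3 - <<'E'
from m import *
plan([577.5,-152,157],17.7)
E
```

```text
t 15.95 tcp [ 577.9 -153.3   58.5] tilt 0.06 jawyaw 17.7 q6 -0.571 F [-2.1  1.8 -4.5] op 0.177
rotvec total (tool, deg) [-0.   -0.05 -0.03] shift cm in present axes [-9.85  0.14 -0.01] in new axes [-9.85  0.14  0.  ]
```

jog_arm([
  [0, 0, 0, 0.2, 0.05, -0.03, 0],
  [0, 0, 0, 0.4, 0, 0, 0],
  [0, 0, 0, 0.3, 0, 0, 0],
  [0, 0, 0, 0.2, 0, 0, 0],
  [0, 0, 0, 0, 0, 0, 0],
  [0, 0, 0, 0, 0, 0, 0],
])

```text
clock: 16.55
eef_pos: [577.7, -153.4, 48.1]
tcp_rot: [-2.279, 1.57, -1.97]
contact_force: [-5.4, -0.7, 1.0]
opening: 0.176
```

```bash
python3 - <<'E'
from m import *
plan([577.5,-152,157],17.7)
p,d=r.grab_frame("side");cv2.imwrite("pics/s13c.png",cv2.resize(p[80:230,240:420,::-1],None,fx=4,fy=4,interpolation=cv2.INTER_CUBIC))
E
```

```text
t 16.55 tcp [ 577.7 -153.4   48.1] tilt 0.03 jawyaw 17.71 q6 -0.57 F [-5.4 -0.7  1. ] op 0.176
rotvec total (tool, deg) [ 0.01 -0.02  0.03] shift cm in present axes [-10.89   0.14   0.02] in new axes [-10.89   0.14   0.02]
```

View pics/s13c.png

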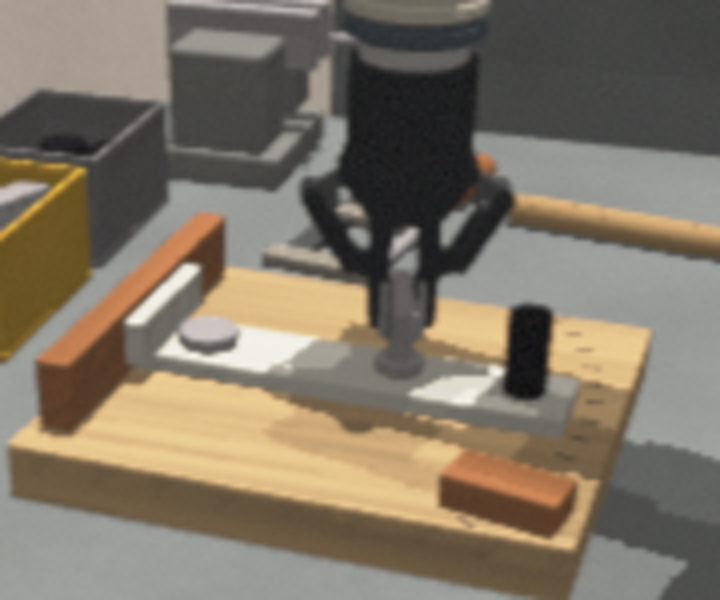

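Collar is within a few mm of the bar, and the ball is now gripping (−5 N lateral). Push home.

jog_arm([
  [0, 0, 0, 0.2, 0, 0, 0],
  [0, 0, 0, 0.2, 0, 0, 0],
  [0, 0, 0, 0.2, 0, 0, 0],
  [0, 0, 0, 0, 0, 0, 0],
  [0, 0, 0, 0, 0, 0, 0],
])

```text
clock: 17.1
eef_pos: [577.9, -153.5, 45.3]
tcp_rot: [-1.369, 1.57, -1.06]
contact_force: [-16.0, 1.8, 35.2]
opening: 0.178
```

```bash
python3 - <<'E'
from m import *
plan([577.5,-152,157],17.7)
E
```

```text
t 17.1 tcp [ 577.9 -153.5   45.3] tilt 0.04 jawyaw 17.7 q6 -0.57 F [-16.    1.8  35.2] op 0.178
rotvec total (tool, deg) [0.   0.01 0.04] shift cm in present axes [-11.17   0.15   0.  ] in new axes [-11.17   0.16   0.  ]
```

Bottomed at TCP z 45.3 (45.5 predicted), with 35 N reaction. Ease off before letting go.

jog_arm([
  [0, 0, 0, -0.2, 0.03, -0.09, 0],
  [0, 0, 0, 0, 0, 0, 0],
  [0, 0, 0, 0, 0, 0, 0],
])

```text
clock: 17.4
eef_pos: [577.6, -153.4, 45.4]
tcp_rot: [-0.73, 1.569, -0.421]
contact_force: [-7.5, 1.5, 14.8]
opening: 0.176
```

jog_arm([
  [0, 0, 0, -0.08, 0.02, -0.06, 0],
  [0, 0, 0, 0, 0, 0, 0],
  [0, 0, 0, 0, 0, 0, 0],
])

```text
clock: 17.7
eef_pos: [577.4, -153.4, 45.5]
tcp_rot: [-0.595, 1.569, -0.286]
contact_force: [-3.1, 0.0, 6.9]
opening: 0.173
```

```bash
python3 - <<'E'
from m import *
plan([577.5,-152,157],17.7)
for n in ["side"]:
    p,d=r.grab_frame(n);np.save("side14.npy",d);cv2.imwrite("pics/s14c.png",cv2.resize(p[120:220,280:400,::-1],None,fx=6,fy=6,interpolation=cv2.INTER_CUBIC))
E
```

```text
t 17.7 tcp [ 577.4 -153.4   45.5] tilt 0.13 jawyaw 17.7 q6 -0.571 F [-3.1  0.   6.9] op 0.173
rotvec total (tool, deg) [-0.    0.1   0.07] shift cm in present axes [-11.15   0.12   0.07] in new axes [-11.15   0.13   0.05]
```

View pics/s14c.png

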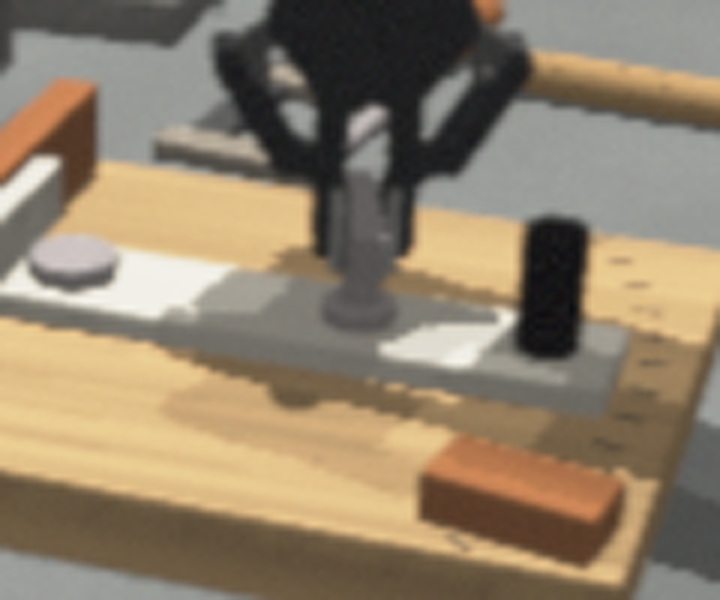

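The collar sits on the bar at (360,308). Release and rise.

jog_arm([
  [0, 0, 0, 0, 0, 0, 0.45],
  [0, 0, 0, 0, 0, 0, 0.45],
  [0, 0, 0, 0, 0, 0, 0.45],
  [0, 0, 0, 0, 0, 0, 0.45],
  [0, 0, 0, -2, 0, 0, 0.45],
  [0, 0, 0, -3, 0, 0, 0.45],
  [0, 0, 0, -4, 0, 0, 0.45],
  [0, 0, 0, -4, 0, 0, 0.45],
  [0, 0, 0, 0, 4, 0, 0.45],
  [0, 0, 0, 0, 4, 0, 0.45],
  [0, 0, 0, 0, 4, 0, 0.45],
  [0, 0, 0, 0, 4, 0, 0.45],
  [0, 0, 0, 0, 4, 0, 0.45],
  [0, 0, 0, 0, 0, 0, 0.45],
  [0, 0, 0, 0, 0, 0, 0.45],
])

```text
clock: 19.25
eef_pos: [515.6, 38.1, 174.9]
tcp_rot: [-0.683, 1.57, -0.372]
contact_force: [0.6, -0.9, -0.0]
opening: 0.448
```

```bash
python3 - <<'E'
from m import *
s=r.sense();plan([577.5,-152,157],17.7,s)
for n in ["side","top"]:
    p,d=r.grab_frame(n);X=cloud(n,d);cv2.imwrite(f"pics/{n}15.png",p[:,:,::-1])
    cv2.imwrite(f"pics/{n}15c.png",cv2.resize((p[120:220,280:400] if n=="side" else p[95:290,345:510])[:,:,::-1],None,fx=6 if n=="side" else 3,fy=6 if n=="side" else 3,interpolation=cv2.INTER_CUBIC))
    for nm,b in dict(handle=(95,112,535,630,-200,-100),collar=(53,60,545,610,-190,-110),offcut=(55,62,440,530,-70,20),dog0=(78,86,500,620,200,340),dog1=(69.5,76,440,540,200,340)).items():
        P=X[sel(X,*b)].astype(np.float32)
        if len(P)<5: print(nm,len(P));continue
        print(n,nm,len(P),cv2.minAreaRect(P[:,:2].copy()),'medz',np.median(P[:,2]))
    if n=="top":
        A=X[sel(X,81,120,690,800,-330,0)].astype(np.float32);v=cv2.fitLine(A[:,:2].copy(),cv2.DIST_HUBER,0,.01,.01).ravel();print(np.degrees(np.arctan2(v[1],v[0]))%180-90)
E
```

```text
t 19.25 tcp [515.6  38.1 174.9] tilt 0.03 jawyaw 17.82 q6 -0.24 F [ 0.6 -0.9 -0. ] op 0.448
rotvec total (tool, deg) [0.12 0.03 0.02] shift cm in present axes [  1.8  -19.99   0.08] in new axes [  1.79 -19.99   0.12]
side handle 94 ((580.2056884765625, -152.34405517578125), (15.467530250549316, 72.8684310913086), 18.533580780029297) medz 102.40057
side collar 56 ((578.6624145507812, -150.46563720703125), (31.118196487426758, 28.44890022277832), 20.265892028808594) medz 56.507843
side offcut 283 ((488.9770202636719, -26.30697250366211), (36.10264587402344, 69.60415649414062), 76.23432159423828) medz 58.157322
side dog0 235 ((579.81884765625, 284.0709533691406), (32.0118408203125, 32.28458023071289), 63.70549774169922) medz 80.06627
side dog1 358 ((500.3584899902344, 281.2801208496094), (37.59769821166992, 40.5941276550293), 13.305051803588867) medz 72.0383
handle 0
collar 0
top offcut 587 ((485.41351318359375, -26.097017288208008), (34.930580139160156, 70.03112030029297), 76.02386474609375) medz 58.08947
top dog0 224 ((577.1727294921875, 283.4758605957031), (32.49163055419922, 30.48371124267578), 1.3275688886642456) medz 80.32505
top dog1 331 ((497.96490478515625, 281.51068115234375), (37.84296798706055, 37.581180572509766), 3.3605523109436035) medz 72.19159
-3.5559387
```

View pics/side15c.png

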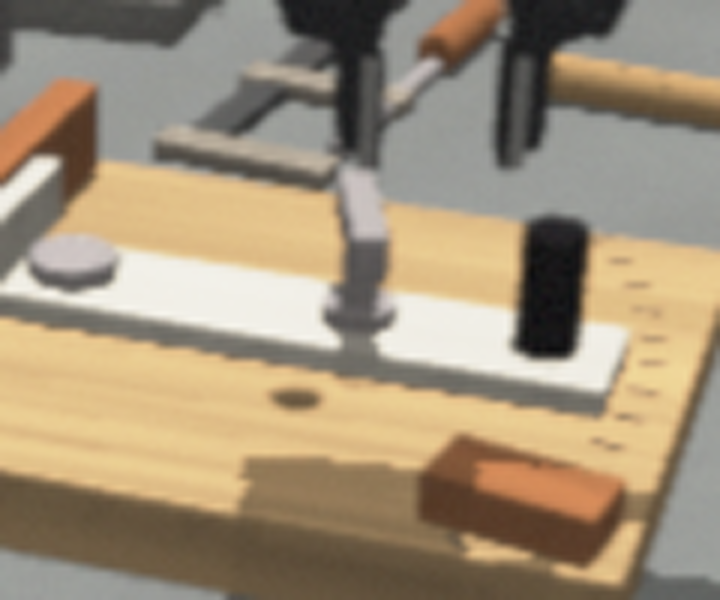

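View pics/top15.png

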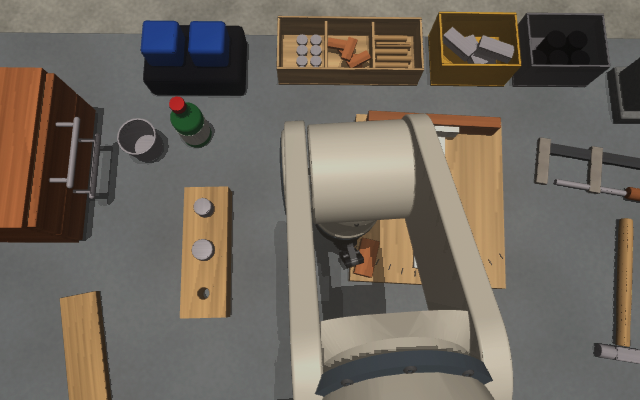

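Side view: collar (360,310) flat on the bar, handle top z 102.4 (102 expected), collar top 56.5 (56 expected). The arm hides the board from above, so I'll move away for one last check.

jog_arm([
  [0, 0, 0, -1, 4, 0, 0.45],
  [0, 0, 0, 0, 4, 0, 0.45],
  [0, 0, 0, 0, 4, 0, 0.45],
  [0, 0, 0, 0, 4, 0, 0.45],
  [0, 0, 0, 0, 0, 0, 0.45],
  [0, 0, 0, 0, 0, 0, 0.45],
])

```text
clock: 19.95
eef_pos: [467.4, 189.6, 184.7]
tcp_rot: [-1.344, 1.57, -1.035]
contact_force: [-0.6, -0.7, -0.2]
opening: 0.448
```

```bash
python3 - <<'E'
from m import *
n="top";p,d=r.grab_frame(n);X=cloud(n,d);X0=cloud(n,np.load("top0.npy"));print(r.sense()['clock'])
cv2.imwrite("pics/top16c.png",cv2.resize(p[95:290,345:510,::-1],None,fx=3,fy=3,interpolation=cv2.INTER_CUBIC))
for nm,b in dict(handle=(95,112,535,630,-200,-100),offcut=(55,62,440,530,-70,20)).items():
  for Z in (X0,X):
    P=Z[sel(Z,*b)].astype(np.float32)
    if len(P)>5: print(nm,len(P),cv2.minAreaRect(P[:,:2].copy()),'medz',np.median(P[:,2]))
A=X[sel(X,81,120,690,800,-330,0)].astype(np.float32);v=cv2.fitLine(A[:,:2].copy(),cv2.DIST_HUBER,0,.01,.01).ravel();print(np.degrees(np.arctan2(v[1],v[0]))%180-90)
E
```

```text
20.0
handle 334 ((575.8655395507812, -152.04811096191406), (16.12920570373535, 70.70713806152344), 18.110984802246094) medz 102.052376
offcut 651 ((485.41436767578125, -26.07038116455078), (35.03617858886719, 69.76899719238281), 76.04721069335938) medz 58.166424
offcut 658 ((485.3380126953125, -25.996917724609375), (35.07875442504883, 69.72978973388672), 76.18024444580078) medz 58.09305
-2.72023
```

View pics/top16c.png

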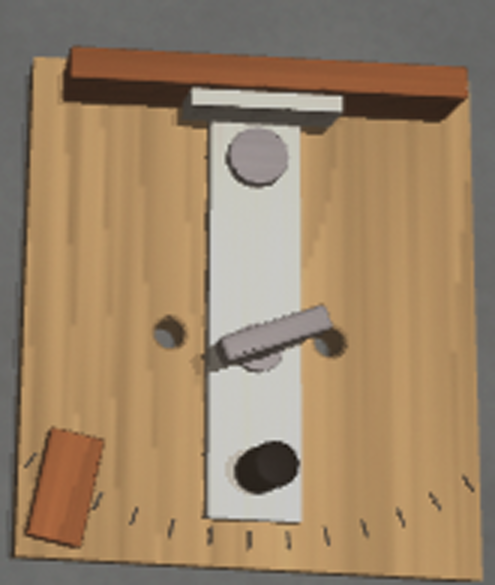

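The final top view shows the pin through the bar over the middle hole, with both side holes (170,332) and (330,342) free. Everything checks out, so I'm handing it in.

```bash
python3 -c "
from rig import r
print(r.sign_off())"
```

```text
the job is handed in; nothing more can be done
None
```

I turned the swing bar by its knob until its hole lay over the middle hole. Then I took the pin from the block, pushed it down until the collar met the bar, let go, moved clear and handed the job in at about 20 s of the 54 s.

**Last checks that agreed:**
- **Pin seated:** the handle top is at 102 mm in both the top and side views, and the collar top at 56.5 mm; 102 and 56 mm were expected.
- **Bar straight:** the fence is at −2.7° against the board's −2.9°, so the bar is aligned to about 0.2°.
- **Offcut and dogs:** the offcut is within 0.1 mm of where it started. The dogs measure within about 1.5 mm of their start, which is camera scatter, and they were not touched.
- **Contact:** the arm is clear of everything and reads no contact force.

**What failed or disagreed:**
- **First grasp missed:** the fingers closed on top of the handle at about 14 N. The real fingertips are about 28 mm short of the reported TCP. I corrected for that and the second grasp held; the pin had not been lifted or tipped.
- **Final push:** this reached about 35 N downward and 16 N sideways against the stop, and I eased it off before release.
- **Camera offset:** the cameras disagree with each other by 2–4 mm in x.

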